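Sweep the walnut offcuts into the scrap tray

TASK

Clear the assembly board: use the fingertips to sweep the three dark walnut offcuts along the board and off its end into the red scrap tray, without picking any of them up. Leave the brass pull, the tape measure and the chisel where they are, and let nothing go into the blue tray.

Things in the scene. Friction and masses are not known exactly. Their poses are not given: they have to be found in the camera images.
- board: Raised pale plywood assembly board, fixed, 330 mm (its x, away from the robot) by 400 mm (its y); flat top 70 mm above the bench. Origin at bench level under its centre; z up. The top slab is 25 mm thick and at its two y ends overhangs the nearest 10 mm of each tray.
- scrap_tray: Red open tray for scrap, fixed on the bench at one y end of the board (which end varies), empty. 300 mm along the board edge (its x) by 150 mm (its y), 35 mm high, walls 6 mm. Origin at bench level under its centre, 265 mm from the board centre along the board y; axes parallel to the board.
- parts_tray: Blue open tray holding brass bushes, fixed at the other y end of the board, same size and origin as the red tray. Nothing is to be swept into it.
- offcut_block: Dark walnut offcut, plain block 44 (x) by 30 (y) by 22 mm high, about 20 g, lying on the board. Origin at centre of underside, z up.
- offcut_square: Dark walnut offcut, square block 34 by 34 by 24 mm high, about 20 g, lying on the board. Origin at centre of underside, z up.
- offcut_tenon: Dark walnut offcut with a stub tenon, about 20 g: body 26 (x) by 36 (y) mm spanning x -21 to +5 mm, tenon 18 by 20 mm reaching x +23 mm, all 22 mm high, lying on the board. Origin about the middle of the underside, z up.
- brass_pull: Turned brass drawer pull, 30 mm diameter, 36 mm tall, about 90 g, standing loose on the board among the offcuts; it can stand between an offcut and the red tray. Origin at centre of underside. To be left alone.
- tape: Yellow tape measure, 34 (x) by 60 (y) by 40 mm high, loose on the far strip of the board. Origin at centre of underside. To be left alone.
- chisel: Chisel with blue handle 20 (x) by 110 (y) by 16 mm high, steel blade 18 mm wide continuing 80 mm to its -y side, loose on the near strip of the board. Origin under the middle of the handle. To be left alone.

How it is judged:
By the outcome, as a careful person would: the job done as asked, in the order asked, and still so for the second after the job is handed in, with the robot touching nothing.
It also fails if it takes over 72 s, if anything falls off the work surface, if the arm or the gripper's body presses on something with over 40 N, if the wrist force passes 120 N, or if a joint passes its speed limit or range.

ROBOT

A 6-joint arm with a two-finger parallel gripper is mounted at the origin on the work surface. World frame = base frame: x ahead of the robot, y to its left, z up, the work surface at z = 0. Lengths are in m, angles in rad, forces in N, time in s.
With the tool pointing down it reaches from about 0.275 to 0.75 m from the base axis. Payload 10.2 kg.
Tool frame: the origin (TCP) lies on the centre line of the jaws, within the pads' length; the fingertips stand 25 mm ahead of it and the grasp point (between the pads) lies 6 mm ahead of it; z points along the fingers, y is the line along which they close (so a half turn about z gives the same grasp; the last joint's range is limited). The gripper opens to 88 mm and grips with 3 to 60 N. Pads are 18 mm wide; open, the fingers measure 123 mm over their backs; the gripper's body (75 mm by 187 mm) begins 45 mm behind the grasp point.
Start: joints at [-1.546, 0.313, 1.498, -0, 1.331, -0.223], TCP at [0.129, -0.509, 0.264] pointing down, gripper open.
Joint ranges: [-2.94, 2.94], [-0.97, 2.17], [0.19, 2.56], [-1.23, 4.37], [0.02, 3.11], [-2.88, 2.88]. Speed limits (rad/s): [2.39, 2.39, 3.01, 3.14, 3.14, 3.14].

INTERFACE

Orientations are given as a unit quaternion [x, y, z, w].
In Python, from workcell import arm gives the robot as it stands.
- The arm moves only by the shell command python3 -m creep 'ROWS' [FORCE]. ROWS is JSON, a list that holds one entry, the list of rows, each a list of 7 numbers: the shift along the tool's x, y, z in m, then the turn, a rotation vector about the tool's x, y, z in degrees, then the opening in per cent of the stroke, from 0 (shut) to 100 (fully open). A call has exactly 10 rows; each row shifts and turns the commanded pose from where the row before left it, along the tool's axes as they then stand; what a row does not reach is not made up. A row lasts 1/10 s, in which the tool goes at most 50 mm and 8.59 degrees, less where a joint would pass 70% of its speed; a pose out of reach is approached as far as the arm can. A call with a gripper value outside its range is refused whole. The fingers move at their own pace and stop on an object; FORCE is the grip in N (left out, the last holds). Time passes only in rows, so rows that do not move let the fingers close, or fill a call up. It gives the time, the measured TCP pose, the force, the opening and the grip force at its end, in the units of the state.
- arm.state(): the state, without advancing time (a new reading comes with each control period).
- arm.capture(name): name is "scene" or "top" or "wrist"; returns (picture, depth): 420x560x3 uint8, blue, green, red; 420x560 float32, m along the optical axis (not along the pixel's ray), 0 where there is no reading.
- arm.camera_params(name): a dict with "vfov" (degrees; the focal length in pixels is half the picture's height over the tangent of half this angle, whatever the lens; pixels are square), "cx", "cy" (the principal point, pixels), "extrinsics" (4x4, takes a point from camera to world coordinates); the wrist camera has in their place "tool_from_camera" (4x4, takes a point from camera to tool coordinates, whose origin is the TCP and whose axes are the flange's). Camera axes: x right, y down, z forward; pixel columns grow to the right and rows downward; lengths in m; the calibration is good to about 2 mm. A picture is of the moment at which its call begins: read the wrist's pose just before it. camera_params takes no time and is no camera call.
- arm.close_job(): hands the job in; it is judged then, once.
The state is a dict: "time": time; "joints": joint angles; "qd": joint speeds; "tau": joint torques, N m; "tool_pos": TCP position; "ee_rot": TCP orientation; "contact_force": force on the tool from outside, world axes, zero at the start; "torque": the same for the moment, N m; "finger_gap": opening from 0.0 (shut) to 1.0 (fully open); "grasp_force": force on a finger pad.
Only numpy, scipy, OpenCV 4.12 (cv2) and the standard library are available. Lean on these libraries where they do the work, as an engineer would, in place of code of your own. Each camera call takes 0.05 s, during which the arm holds its last target. There are 200 camera calls.

## Working session

There is one attempt and no reset: what is moved stays moved. The work goes in short steps, Python scripts to look and compute and a shell command to move; the robot and the scene stay as the last step left them, time stands still between calls to the robot, and variables do not carry over. Pictures are saved under pics/ and viewed, at most 10 in all, crops included, and the job is handed in when it is done.

```bash
mkdir -p pics; ls; python3 - <<'E'
from workcell import arm
import cv2,numpy as np
s=arm.state();print(s['time'],s['tool_pos'],s['ee_rot'],s['finger_gap'])
for n in ['top','scene']:
    p,d=arm.capture(n);cv2.imwrite(f'pics/{n}0.png',p);np.savez(f'{n}0.npz',p=p,d=d)
    print(arm.camera_params(n))
E
```

```text
pics
0.0 [ 0.12874286 -0.50875006  0.26316537] [ 9.92333137e-01  1.23590189e-01  5.02411834e-05 -6.38460318e-04] 1.0027040947239698
{'vfov': 52.993498820362156, 'cx': 278.9943874986593, 'cy': 205.8262628229069, 'extrinsics': array([[-0.02126567, -0.992726  ,  0.11850258,  0.45087193],
       [-0.99953206,  0.01850396, -0.02435692,  0.032077  ],
       [ 0.02198698, -0.1189651 , -0.99265496,  0.82225767],
       [ 0.        ,  0.        ,  0.        ,  1.        ]])}
{'vfov': 47.26769709493665, 'cx': 281.3059739538153, 'cy': 206.0769311718982, 'extrinsics': array([[-0.68887505,  0.57920659, -0.4358565 ,  0.90817082],
       [ 0.72470481,  0.53708162, -0.43167844,  0.36256104],
       [-0.01594049, -0.6132398 , -0.78973593,  0.7242909 ],
       [ 0.        ,  0.        ,  0.        ,  1.        ]])}
```

View pics/top0.png

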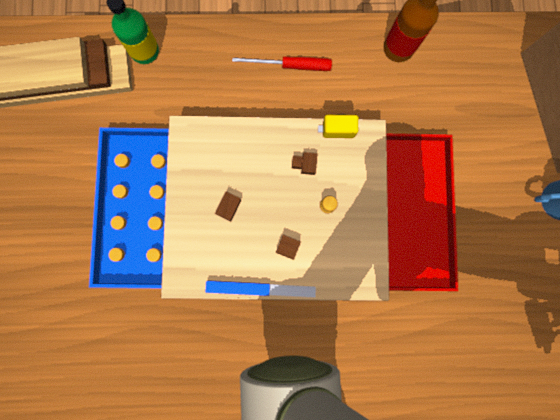

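View pics/scene0.png

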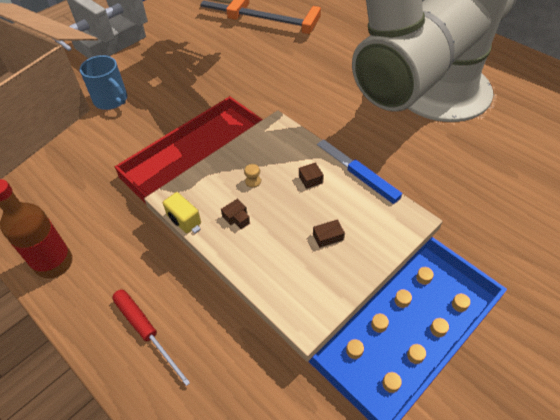

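Top view: the red tray is on the right (-y). The block is near (228,205), the square near (288,245), the tenon near (305,161), the pull near (329,204), the tape at (340,125) and the chisel at (205–315,288). I'll measure them in world coordinates.

```bash
cat > h.py <<'E'
import cv2,numpy as np
from workcell import arm
def cloud(n,d):
    c=arm.camera_params(n);f=d.shape[0]/2/np.tan(np.radians(c['vfov']/2))
    v,u=np.mgrid[:d.shape[0],:d.shape[1]]
    P=np.stack([(u-c['cx'])/f*d,(v-c['cy'])/f*d,d],-1);E=c['extrinsics']
    return P@E[:3,:3].T+E[:3,3]
def report(n,p,d):
    W=cloud(n,d);H=cv2.cvtColor(p,cv2.COLOR_BGR2HSV);h,s,v=[H[...,i].astype(int) for i in range(3)];z=W[...,2]
    on=(d>0)&(z<.14)&(W[...,0]>.2)&(W[...,0]<.72)&(abs(W[...,1])<.4)
    M={'dark':(v<110)&((h<18)|(h>170))&(s>60)&on&(z>.08),'pull':(h>12)&(h<24)&(s>150)&on&(z>.095),
       'tape':(h>24)&(h<34)&(s>180)&on&(z>.09),'chisel':(h>100)&(h<125)&(s>150)&on&(z>.076),
       'red':((h<4)|(h>176))&(s>200)&on&(z<.06),'blue':(h>105)&(s>150)&on&(z<.06)}
    for k,m in M.items():
        c,l,st,_=cv2.connectedComponentsWithStats(m.astype(np.uint8))
        for i in range(1,c):
            if st[i,4]<25: continue
            q=W[l==i];zt=np.percentile(q[:,2],90)
            if k not in('red','blue'): q=q[q[:,2]>zt-.006]
            r=cv2.minAreaRect((q[:,:2]*1000).astype(np.float32))
            print(k,st[i].tolist(),'z %.3f'%zt,'c',np.round(r[0],0),'size',np.round(r[1],0),'ang %.0f'%r[2],'x',np.round(1000*q[:,0].min()),np.round(1000*q[:,0].max()),'y',np.round(1000*q[:,1].min()),np.round(1000*q[:,1].max()))
    return W
E
python3 - <<'E'
from h import *
for n in['top','scene']:
    a=np.load(n+'0.npz');print(n);W=report(n,a['p'],a['d'])
    if n=='top':
        m=(abs(W[...,2]-.07)<.006)&(a['d']>0)&(abs(W[...,1])<.35);m=m.astype(np.uint8);m=cv2.morphologyEx(m,cv2.MORPH_OPEN,np.ones((5,5)))
        l=cv2.connectedComponentsWithStats(m);i=1+l[2][1:,4].argmax();q=W[l[1]==i];print('board',cv2.minAreaRect((q[:,:2]*1000).astype(np.float32)),np.median(q[:,2]))
E
```

```text
top
dark [292, 162, 23, 12, 55] z 0.093 c [605. -31.] size [40. 13.] ang 62 x 597.0 615.0 y -49.0 -11.0
pull [321, 196, 16, 16, 201] z 0.107 c [540. -71.] size [26. 24.] ang 90 x 528.0 552.0 y -84.0 -58.0
tape [323, 115, 35, 21, 695] z 0.112 c [679. -97.] size [58. 32.] ang 88 x 662.0 695.0 y -126.0 -67.0
chisel [206, 281, 64, 14, 708] z 0.088 c [399.  89.] size [107.  19.] ang 86 x 387.0 411.0 y 36.0 142.0
red [387, 134, 71, 157, 10036] z 0.027 c [ 531. -264.] size [143. 298.] ang 88 x 382.0 682.0 y -335.0 -187.0
blue [89, 128, 79, 160, 9578] z 0.031 c [551. 293.] size [130. 300.] ang 88 x 399.0 701.0 y 224.0 362.0
board ((541.4618530273438, 18.935089111328125), (401.16448974609375, 330.4241943359375), 88.06954956054688) 0.07063997459779814
scene
dark [299, 163, 24, 22, 344] z 0.093 c [469.   3.] size [35. 33.] ang 64 x 449.0 489.0 y -20.0 23.0
dark [221, 200, 28, 27, 422] z 0.091 c [618. -31.] size [44. 34.] ang 85 x 600.0 635.0 y -53.0 -8.0
dark [313, 221, 31, 24, 482] z 0.091 c [543. 105.] size [30. 43.] ang 62 x 519.0 567.0 y 84.0 127.0
chisel [348, 160, 53, 42, 673] z 0.085 c [
[... 400 characters left out ...]
4] z 0.005 c [ 528. -295.] size [60. 23.] ang 19 x 502.0 553.0 y -311.0 -276.0
red [186, 135, 30, 22, 123] z 0.005 c [ 508. -266.] size [67. 44.] ang 23 x 479.0 545.0 y -286.0 -236.0
red [208, 146, 12, 7, 25] z 0.005 c [ 497. -241.] size [23. 19.] ang 36 x 483.0 511.0 y -253.0 -237.0
red [154, 163, 17, 16, 39] z 0.006 c [ 608. -267.] size [45. 18.] ang 15 x 589.0 631.0 y -282.0 -258.0
red [170, 166, 8, 13, 28] z 0.005 c [ 596. -252.] size [35. 12.] ang 44 x 584.0 610.0 y -266.0 -241.0
red [127, 178, 30, 21, 121] z 0.031 c [ 660. -258.] size [65. 44.] ang 87 x 637.0 683.0 y -291.0 -226.0
blue [309, 238, 197, 182, 15231] z 0.029 c [551. 285.] size [148. 302.] ang 87 x 399.0 703.0 y 205.0 363.0
```

```bash
cat >> h.py <<'E'
C=np.array([.5415,.0189]);EX=np.array([.9994,-.0337]);EY=np.array([.0337,.9994])
def b(p): d=np.array(p[:2])-C; return np.round(1000*np.array([d@EX,d@EY]))
def where():
    s=arm.state();q=s['ee_rot'];print('t %.2f board mm'%s['time'],b(s['tool_pos']),'z %.4f'%s['tool_pos'][2],'heading %.1f'%np.degrees(2*np.arctan2(q[1],q[0])),'F',np.round(s['contact_force'],1),'gap %.2f'%s['finger_gap'],'q',np.round(s['joints'],2))
E
python3 -m creep '[[[0,0,0,0,0,-8.2,0],[0,0,0,0,0,-8.2,0],[0,0,0,0,0,-8.2,0],[0,0,0,0,0,-8.2,0],[0,0,0,0,0,-8.2,0],[0,0,0,0,0,-8.2,0],[0,0,0,0,0,-8.2,0],[0,0,0,0,0,-8.2,0],[0,0,0,0,0,-8.2,0],[0,0,0,0,0,0,0]]]' 10; python3 -c "from h import *;where()"
```

```text
time: 1.1
tool_pos: [0.1287, -0.5088, 0.2634]
ee_rot: [0.719, 0.695, 0.0, -0.0]
contact_force: [0.1, 0.1, -0.5]
finger_gap: 0.112
grasp_force: 0.0
t 1.10 board mm [-395. -541.] z 0.2634 heading 88.1 F [ 0.1  0.1 -0.5] gap 0.11 q [-1.55  0.31  1.5  -0.    1.33 -1.51]
```

```bash
python3 -m creep '[[[0.035,0.02,0,0,0,0,0],[0.035,0.02,0,0,0,0,0],[0.035,0.02,0,0,0,0,0],[0.035,0.02,0,0,0,0,0],[0.035,0.02,0,0,0,0,0],[0.035,0.02,0,0,0,0,0],[0.035,0.02,0,0,0,0,0],[0.035,0.02,0,0,0,0,0],[0.035,0.02,0,0,0,0,0],[0.035,0.02,0,0,0,0,0]]]'; python3 -c "from h import *;where()"
```

```text
time: 2.1
tool_pos: [0.3414, -0.1646, 0.2638]
ee_rot: [0.721, 0.693, 0.0, 0.0]
contact_force: [1.5, -0.7, 1.3]
finger_gap: 0.007
grasp_force: 0.0
t 2.10 board mm [-194. -190.] z 0.2638 heading 87.7 F [ 1.5 -0.7  1.3] gap 0.01 q [-0.76 -0.02  1.89  0.    1.27 -0.72]
```

```bash
python3 -m creep '[[[0.036,0.02,0,0,0,0,0],[0.036,0.02,0,0,0,0,0],[0.036,0.02,0,0,0,0,0],[0.036,0.02,0,0,0,0,0],[0.036,0.02,0,0,0,0,0],[0.036,0.02,0,0,0,0,0],[0,0,0,0,0,0,0],[0,0,0,0,0,0,0],[0,0,0,0,0,0,0],[0,0,0,0,0,0,0]]]'; python3 -c "from h import *;where()"
```

```text
time: 3.1
tool_pos: [0.468, 0.0446, 0.2638]
ee_rot: [0.72, 0.694, -0.0, 0.0]
contact_force: [-0.6, 0.4, 0.1]
finger_gap: 0.008
grasp_force: 0.0
t 3.10 board mm [-74.  23.] z 0.2638 heading 87.8 F [-0.6  0.4  0.1] gap 0.01 q [-0.15  0.19  1.65 -0.    1.3  -0.12]
```

```bash
python3 -m creep '[[[0.008,0.003,0,0,0,0,0],[0,0,0.02,0,0,0,0],[0,0,0.03,0,0,0,0],[0,0,0.03,0,0,0,0],[0,0,0.03,0,0,0,0],[0,0,0.025,0,0,0,0],[0,0,0.015,0,0,0,0],[0,0,0.008,0,0,0,0],[0,0,0.004,0,0,0,0],[0,0,0,0,0,0,0]]]'; python3 -c "
from h import *
where();p,d=arm.capture('scene');cv2.imwrite('pics/s1.png',p)"
```

```text
time: 4.1
tool_pos: [0.4718, 0.0534, 0.1019]
ee_rot: [0.719, 0.695, 0.0, 0.0]
contact_force: [0.4, -0.5, 1.0]
finger_gap: 0.004
grasp_force: 0.0
t 4.10 board mm [-71.  32.] z 0.1019 heading 88.0 F [ 0.4 -0.5  1. ] gap 0.00 q [-0.13  0.41  1.84  0.    0.89 -0.1 ]
```

View pics/s1.png

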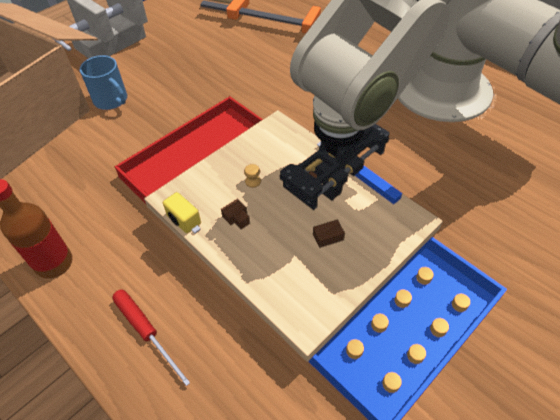

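The gripper (about (330,170)) hides the square and sits on its blue-tray side. The block (328,232), tenon (236,212) and pull (252,174) haven't moved. Sweeping the square now.

```bash
python3 -m creep '[[[-0.008,0,0,0,0,0,0],[-0.012,0,0,0,0,0,0],[-0.013,0,0,0,0,0,0],[-0.013,0,0,0,0,0,0],[-0.013,0,0,0,0,0,0],[-0.013,0,0,0,0,0,0],[-0.013,0,0,0,0,0,0],[-0.013,0,0,0,0,0,0],[-0.013,0,0,0,0,0,0],[-0.013,0,0,0,0,0,0]]]'; python3 -c "
from h import *
where();p,d=arm.capture('scene');cv2.imwrite('pics/s2.png',p);report('scene',p,d)" | grep -v red
```

```text
time: 5.15
tool_pos: [0.4672, -0.0716, 0.1017]
ee_rot: [0.719, 0.695, -0.0, -0.0]
contact_force: [0.5, 0.4, 0.9]
finger_gap: 0.008
grasp_force: 0.1
t 5.15 board mm [-71. -93.] z 0.1017 heading 88.0 F [0.5 0.4 0.9] gap 0.01 q [-0.4   0.41  1.84 -0.    0.89 -0.37]
dark [265, 141, 6, 7, 25] z 0.119 c [496. -72.] size [1. 6.] ang 14 x 495.0 497.0 y -75.0 -69.0
dark [264, 150, 9, 9, 45] z 0.093 c [484. -84.] size [11.  8.] ang 62 x 478.0 489.0 y -89.0 -79.0
dark [221, 199, 29, 28, 419] z 0.091 c [617. -31.] size [46. 37.] ang 86 x 597.0 635.0 y -54.0 -9.0
dark [313, 220, 32, 24, 510] z 0.091 c [542. 105.] size [31. 44.] ang 63 x 517.0 567.0 y 83.0 128.0
chisel [348, 160, 53, 42, 652] z 0.085 c [400.  91.] size [109.  23.] ang 84 x 384.0 413.0 y 36.0 146.0
blue [309, 238, 197, 182, 15219] z 0.028 c [551. 286.] size [147. 303.] ang 87 x 399.0 703.0 y 205.0 363.0
```

View pics/s2.png

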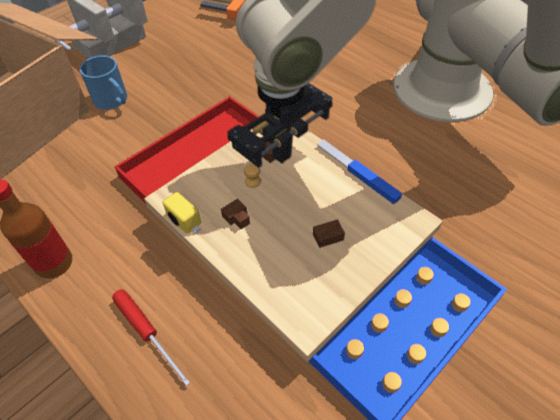

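The square shows at (268,154), just ahead of the fingertips and clear of the pull at (252,175). Continuing off the end of the board.

```bash
python3 -m creep '[[[-0.013,0,0,0,0,0,0],[-0.013,0,0,0,0,0,0],[-0.013,0,0,0,0,0,0],[-0.013,0,0,0,0,0,0],[-0.013,0,0,0,0,0,0],[-0.013,0,0,0,0,0,0],[-0.012,0,0,0,0,0,0],[-0.012,0,0,0,0,0,0],[-0.012,0,0,0,0,0,0],[-0.012,0,0,0,0,0,0]]]'; python3 -c "
from h import *
where()"
```

```text
time: 6.2
tool_pos: [0.4628, -0.1975, 0.1017]
ee_rot: [0.719, 0.695, 0.0, 0.0]
contact_force: [0.9, 0.3, 0.3]
finger_gap: 0.007
grasp_force: 0.0
t 6.20 board mm [ -71. -219.] z 0.1017 heading 88.0 F [0.9 0.3 0.3] gap 0.01 q [-0.64  0.46  1.75  0.    0.93 -0.6 ]
```

```bash
python3 -m creep '[[[0,0,0,0,0,0,0],[0,0,-0.02,0,0,0,0],[0,0,-0.03,0,0,0,0],[0,0,-0.03,0,0,0,0],[0.02,0.02,0,0,0,0,0],[0.035,0.03,0,0,0,0,0],[0.035,0.03,0,0,0,0,0],[0.035,0.03,0,0,0,0,0],[0.035,0.02,0,0,0,0,0],[0.03,0.01,0,0,0,0,0]]]'; python3 -c "
from h import *
where();p,d=arm.capture('top');cv2.imwrite('pics/t3.png',p);report('top',p,d)"|grep -v -e red -e blue
```

```text
time: 7.2
tool_pos: [0.6104, -0.0091, 0.1813]
ee_rot: [0.719, 0.695, 0.0, -0.0]
contact_force: [-0.2, 0.0, 0.4]
finger_gap: 0.003
grasp_force: 0.0
t 7.20 board mm [ 70. -26.] z 0.1813 heading 88.1 F [-0.2  0.   0.4] gap 0.00 q [-0.21  0.57  1.34  0.    1.24 -0.17]
dark [215, 206, 12, 13, 68] z 0.094 c [530. 115.] size [18. 14.] ang 64 x 520.0 540.0 y 106.0 125.0
```

View pics/t3.png

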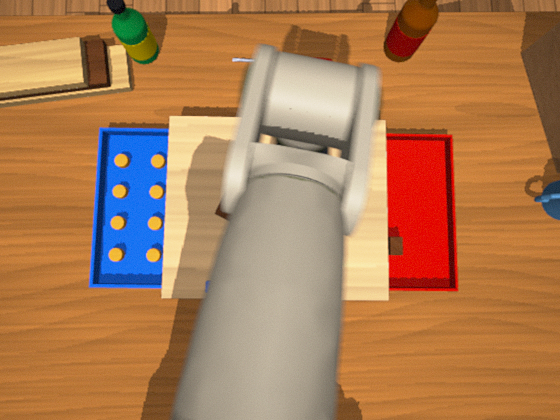

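The square is in the red tray at (396,245). Next, the tenon.

```bash
python3 -m creep '[[[0.016,0.006,0,0,0,0,0],[0.016,0,0,0,0,0,0],[0,0,0.02,0,0,0,0],[0,0,0.025,0,0,0,0],[0,0,0.02,0,0,0,0],[0,0,0.01,0,0,0,0],[0,0,0.004,0,0,0,0],[-0.008,0,0,0,0,0,0],[-0.012,0,0,0,0,0,0],[-0.012,0,0,0,0,0,0]]]'; python3 -c "
from h import *
where();p,d=arm.capture('scene');report('scene',p,d);cv2.imwrite('pics/s4.png',p)"|grep -v -e red -e blue
```

```text
time: 8.25
tool_pos: [0.6157, -0.013, 0.1037]
ee_rot: [0.719, 0.695, 0.0, 0.001]
contact_force: [-0.4, -0.0, 0.1]
finger_gap: 0.005
grasp_force: 0.1
t 8.25 board mm [ 75. -29.] z 0.1037 heading 88.0 F [-0.4 -0.   0.1] gap 0.00 q [-0.21  0.67  1.39 -0.    1.08 -0.18]
dark [223, 210, 8, 7, 31] z 0.091 c [634. -27.] size [38. 11.] ang 72 x 624.0 645.0 y -47.0 -10.0
dark [313, 220, 32, 25, 509] z 0.091 c [542. 105.] size [33. 44.] ang 62 x 516.0 567.0 y 83.0 128.0
chisel [348, 160, 53, 42, 659] z 0.085 c [400.  90.] size [111.  22.] ang 87 x 387.0 413.0 y 35.0 146.0
```

View pics/s4.png

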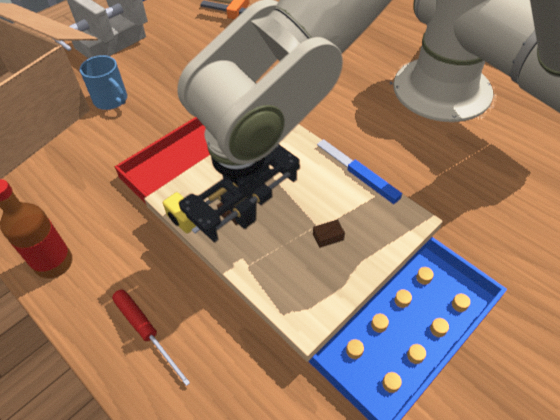

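The gripper hides the tenon. The block (328,232), chisel and tape are unmoved, and the gripper body is above the tape. Continuing the sweep.

```bash
python3 -m creep '[[[-0.008,0,0.002,0,0,0,0],[-0.01,0,0,0,0,0,0],[-0.01,0,0,0,0,0,0],[-0.01,0,0,0,0,0,0],[-0.01,0,0,0,0,0,0],[-0.01,0,0,0,0,0,0],[-0.01,0,0,0,0,0,0],[-0.01,0,0,0,0,0,0],[-0.01,0,0,0,0,0,0],[-0.005,0,0,0,0,0,0]]]'; python3 -c "
from h import *
where();p,d=arm.capture('scene');report('scene',p,d);cv2.imwrite('pics/s5.png',p[80:260,80:340].repeat(3,0).repeat(3,1))"|grep -v -e red -e blue
```

```text
time: 9.3
tool_pos: [0.6121, -0.1057, 0.1007]
ee_rot: [0.72, 0.694, -0.0, 0.0]
contact_force: [-0.1, -0.3, 0.5]
finger_gap: 0.005
grasp_force: 0.1
t 9.30 board mm [  75. -122.] z 0.1007 heading 88.0 F [-0.1 -0.3  0.5] gap 0.01 q [-0.36  0.68  1.37 -0.    1.09 -0.32]
dark [185, 177, 8, 7, 31] z 0.091 c [ 630. -128.] size [44.  9.] ang 72 x 621.0 641.0 y -149.0 -108.0
dark [313, 220, 32, 25, 515] z 0.091 c [542. 105.] size [32. 44.] ang 64 x 517.0 567.0 y 83.0 127.0
chisel [348, 160, 53, 43, 661] z 0.085 c [400.  91.] size [110.  22.] ang 85 x 386.0 414.0 y 36.0 146.0
```

View pics/s5.png

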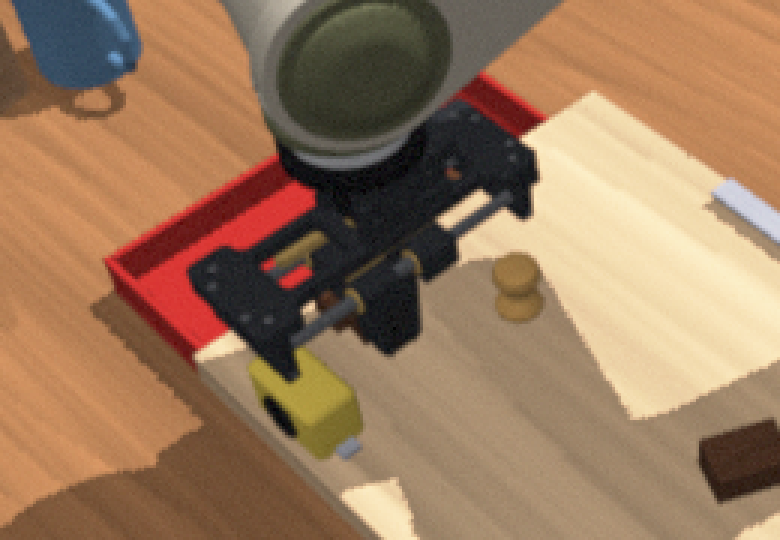

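The tenon (crop (340,310)) is moving ahead of the fingertips, with the tape and pull untouched. Finishing this push.

```bash
python3 -m creep '[[[-0.008,0,-0.001,0,0,0,0],[-0.01,0,0,0,0,0,0],[-0.01,0,0,0,0,0,0],[-0.01,0,0,0,0,0,0],[-0.01,0,0,0,0,0,0],[-0.01,0,0,0,0,0,0],[-0.01,0,0,0,0,0,0],[-0.01,0,0,0,0,0,0],[-0.01,0,0,0,0,0,0],[-0.01,0,0,0,0,0,0]]]' >/dev/null; python3 -c "from h import *;where()"
```

```text
t 10.35 board mm [  75. -220.] z 0.1017 heading 88.0 F [ 0.8  0.1 -0.2] gap 0.00 q [-0.5   0.72  1.3  -0.    1.12 -0.47]
```

Next the block. Its long face is square to world direction (-0.47,-0.88). A push along that line passes 80 mm to the near side of the pull, then I straighten for the end.

```bash
python3 -m creep '[[[0,0,-0.02,0,0,0,0],[0,0,-0.035,0,0,0,0],[0,0,-0.035,0,0,0,0],[0.025,-0.003,0,0,0,0,0],[0.035,-0.006,0,0,0,0,0],[0.035,-0.006,0,0,0,0,0],[0.035,-0.006,0,0,0,0,0],[0.035,-0.006,0,0,0,0,0],[0.035,-0.006,0,0,0,0,0],[0.035,-0.006,0,0,0,0,0]]]' >/dev/null; python3 -c "from h import *;where()"; python3 -m creep '[[[0.035,-0.006,0,0,0,0,0],[0.035,-0.006,0,0,0,0,0],[0.03,-0.005,0,0,0,0,0],[0,0,0,0,0,6.5,0],[0,0,0,0,0,6.5,0],[0,0,0,0,0,6.5,0],[0,0,0,0,0,6.5,0],[0,0,0,0,0,0,0],[0,0,0,0,0,0,0],[0,0,0,0,0,0,0]]]' >/dev/null; python3 -c "
from h import *
where();n='top';p,d=arm.capture(n);cv2.imwrite('pics/t6.png',p);report(n,p,d);p,d=arm.capture('scene');report('scene',p,d)"|grep -v -e red -e blue
```

```text
t 11.35 board mm [36. 17.] z 0.1919 heading 88.0 F [0.3 0.1 0.2] gap 0.00 q [-0.14  0.49  1.43 -0.    1.22 -0.11]
t 12.35 board mm [ 19. 116.] z 0.1917 heading 62.1 F [-0.1  1.1  0.8] gap 0.00 q [0.03 0.49 1.43 0.   1.22 0.52]
dark [229, 193, 12, 28, 182] z 0.094 c [539. 100.] size [21. 41.] ang 65 x 517.0 562.0 y 82.0 101.0
pull [321, 196, 16, 16, 200] z 0.107 c [540. -71.] size [26. 24.] ang 89 x 528.0 552.0 y -84.0 -58.0
tape [323, 115, 35, 21, 694] z 0.112 c [679. -97.] size [59. 32.] ang 89 x 663.0 695.0 y -126.0 -67.0
chisel [213, 281, 57, 14, 628] z 0.088 c [398.  83.] size [95. 19.] ang 86 x 387.0 411.0 y 36.0 130.0
dark [313, 222, 32, 23, 447] z 0.092 c [542. 106.] size [32. 45.] ang 64 x 521.0 567.0 y 83.0 127.0
chisel [372, 181, 17, 7, 72] z 0.085 c [402. 106.] size [12. 26.] ang 57 x 392.0 411.0 y 94.0 116.0
chisel [382, 190, 19, 13, 132] z 0.085 c [403. 134.] size [23. 20.] ang 84 x 394.0 414.0 y 121.0 145.0
```

View pics/t6.png

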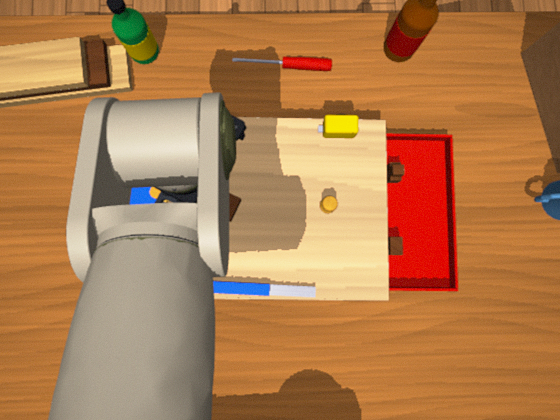

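The tenon (396,172) and square (396,245) both lie in the red tray, and the tape, pull and chisel are unmoved. Now lowering behind the block and pushing diagonally.

```bash
python3 -m creep '[[[0.003,-0.006,0,0,0,0,0],[0,0,0.02,0,0,0,0],[0,0,0.03,0,0,0,0],[0,0,0.025,0,0,0,0],[0,0,0.01,0,0,0,0],[0,0,0.005,0,0,0,0],[0,0,0,0,0,0,0],[-0.006,0,0,0,0,0,0],[-0.008,0,0,0,0,0,0],[-0.01,0,0,0,0,0,0]]]' >/dev/null; python3 -c "from h import *;where()"; python3 -m creep '[[[-0.01,0,0,0,0,0,0],[-0.01,0,0,0,0,0,0],[-0.01,0,0,0,0,0,0],[-0.01,0,0,0,0,0,0],[-0.01,0,0,0,0,0,0],[-0.01,0,0,0,0,0,0],[-0.01,0,0,0,0,0,0],[-0.01,0,0,0,0,0,0],[-0.008,0,0,0,0,0,0],[-0.004,0,0,0,0,0,0]]]' >/dev/null; python3 -c "
from h import *
where();p,d=arm.capture('scene');report('scene',p,d);cv2.imwrite('pics/s7.png',p)"|grep -v -e red -e blue
```

```text
t 13.45 board mm [ 4. 99.] z 0.1024 heading 62.0 F [0.5 0.4 0.2] gap 0.00 q [ 0.    0.57  1.57 -0.    1.    0.49]
t 14.45 board mm [-36.  16.] z 0.1017 heading 62.0 F [1.  0.3 0.2] gap 0.00 q [-0.16  0.47  1.74 -0.    0.93  0.33]
dark [295, 189, 8, 9, 38] z 0.091 c [515.  15.] size [12.  6.] ang 64 x 511.0 520.0 y 10.0 21.0
chisel [348, 164, 11, 5, 44] z 0.086 c [415.  61.] size [57. 16.] ang 50 x 393.0 439.0 y 36.0 78.0
chisel [356, 172, 45, 30, 447] z 0.085 c [406. 105.] size [62. 71.] ang 40 x 389.0 450.0 y 58.0 146.0
```

View pics/s7.png

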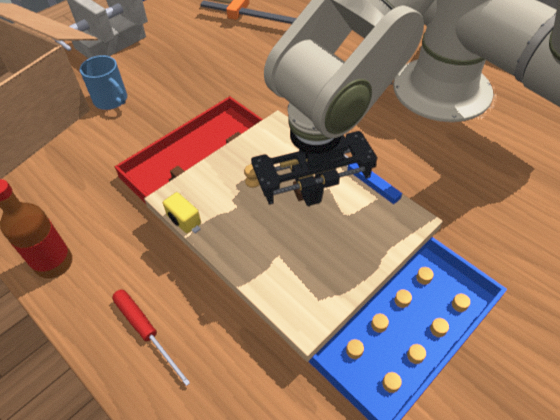

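The block's corner shows at (298,193), ahead of the fingers as predicted. Next I finish the diagonal, back off and straighten.

```bash
python3 -m creep '[[[-0.006,0,0,0,0,0,0],[-0.01,0,0,0,0,0,0],[-0.01,0,0,0,0,0,0],[-0.01,0,0,0,0,0,0],[-0.01,0,0,0,0,0,0],[-0.008,0,0,0,0,0,0],[-0.004,0,0,0,0,0,0],[0,0,0,0,0,0,0],[0.01,0,0,0,0,0,0],[0.01,0,0,0,0,0,0]]]' >/dev/null; python3 -c "
from h import *
where()
for n in['scene','top']:
    p,d=arm.capture(n);report(n,p,d)"|grep -v -e red -e blue;  python3 -m creep '[[[0.01,0,0,0,0,0,0],[0,0,0,0,0,-6.5,0],[0,0,0,0,0,-6.5,0],[0,0,0,0,0,-6.5,0],[0,0,0,0,0,-6.5,0],[0,0,0,0,0,0,0],[0,0,0,0,0,0,0],[0,0,0,0,0,0,0],[0,0,0,0,0,0,0],[0,0,0,0,0,0,0]]]' >/dev/null; python3 -c "
from h import *
where()
for n in['scene','top']:
    p,d=arm.capture(n);report(n,p,d);cv2.imwrite('pics/%s8.png'%n,p)"|grep -v -e red -e blue
```

```text
t 15.50 board mm [-52. -16.] z 0.1018 heading 62.0 F [0.  0.5 0. ] gap 0.00 q [-0.23  0.43  1.8   0.    0.91  0.26]
chisel [348, 161, 53, 42, 655] z 0.085 c [400.  91.] size [110.  21.] ang 85 x 387.0 414.0 y 36.0 146.0
tape [323, 115, 35, 21, 678] z 0.112 c [679. -97.] size [59. 32.] ang 89 x 663.0 695.0 y -126.0 -67.0
chisel [206, 281, 11, 12, 115] z 0.088 c [402. 134.] size [17. 19.] ang 88 x 392.0 411.0 y 125.0 142.0
t 16.60 board mm [-48.  -8.] z 0.1017 heading 87.9 F [-0.5 -0.2 -0.2] gap 0.00 q [-0.21  0.44  1.78  0.    0.91 -0.18]
chisel [348, 160, 53, 43, 655] z 0.085 c [400.  91.] size [111.  21.] ang 86 x 386.0 414.0 y 35.0 146.0
tape [323, 115, 35, 21, 695] z 0.112 c [679. -97.] size [58. 32.] ang 89 x 662.0 695.0 y -126.0 -67.0
chisel [206, 281, 4, 11, 37] z 0.088 c [403. 140.] size [ 6. 17.] ang 87 x 394.0 411.0 y 137.0 142.0
```

View pics/scene8.png

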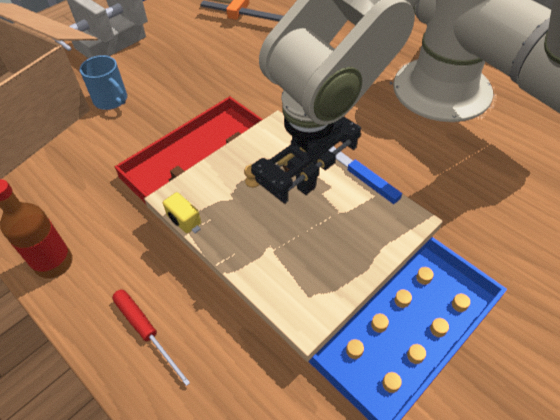

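The block is behind the gripper; from the TCP it should be at board (-71,-55). The pull (252,176) is clear. I'll shift to x -71 and push straight.

```bash
python3 -m creep '[[[0,-0.012,0,0,0,0,0],[0,-0.011,0,0,0,0,0],[-0.006,0,0,0,0,0,0],[-0.01,0,0,0,0,0,0],[-0.01,0,0,0,0,0,0],[-0.01,0,0,0,0,0,0],[-0.01,0,0,0,0,0,0],[-0.01,0,0,0,0,0,0],[-0.01,0,0,0,0,0,0],[-0.01,0,0,0,0,0,0]]]' >/dev/null; python3 -c "
from h import *
where()
for n in['scene','top']:
    p,d=arm.capture(n);report(n,p,d);cv2.imwrite('pics/%s9.png'%n,p)"|grep -v -e red -e blue
```

```text
t 17.70 board mm [-71. -85.] z 0.1017 heading 88.0 F [-0.   0.6 -0.2] gap 0.00 q [-0.38  0.4   1.85 -0.    0.89 -0.35]
dark [267, 153, 10, 9, 51] z 0.091 c [485. -77.] size [ 9. 13.] ang 84 x 478.0 492.0 y -82.0 -72.0
chisel [348, 160, 53, 42, 658] z 0.085 c [400.  91.] size [110.  22.] ang 85 x 387.0 414.0 y 36.0 145.0
tape [323, 114, 35, 22, 693] z 0.112 c [679. -97.] size [58. 32.] ang 89 x 663.0 695.0 y -126.0 -67.0
chisel [206, 281, 63, 14, 707] z 0.088 c [399.  89.] size [107.  19.] ang 86 x 387.0 411.0 y 36.0 142.0
```

View pics/scene9.png

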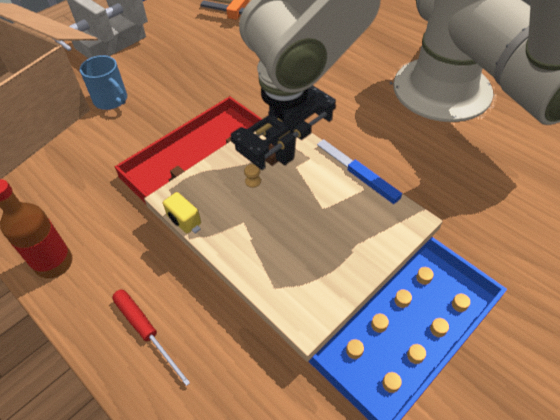

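The block (271,157) leads the fingertips and is clear of the pull. That was my last picture: I've viewed 11, one over the limit of 10, so from here I check by numbers only.

```bash
python3 -m creep '[[[-0.008,0,0,0,0,0,0],[-0.013,0,0,0,0,0,0],[-0.014,0,0,0,0,0,0],[-0.015,0,0,0,0,0,0],[-0.015,0,0,0,0,0,0],[-0.015,0,0,0,0,0,0],[-0.015,0,0,0,0,0,0],[-0.015,0,0,0,0,0,0],[-0.015,0,0,0,0,0,0],[-0.015,0,0,0,0,0,0]]]' >/dev/null; python3 -c "from h import *;where()"; python3 -m creep '[[[0,0,0,0,0,0,0],[0,0,-0.02,0,0,0,0],[0,0,-0.03,0,0,0,0],[0,0,-0.03,0,0,0,0],[0.02,0,0,0,0,0,0],[0.035,0,0,0,0,0,0],[0.035,0,0,0,0,0,0],[0.035,0,0,0,0,0,0],[0.035,0,0,0,0,0,0],[0.035,0,0,0,0,0,0]]]' >/dev/null; python3 - <<'E'
from h import *
where()
for n in['top','scene']:
    p,d=arm.capture(n);report(n,p,d);W=cloud(n,d)
    H=cv2.cvtColor(p,cv2.COLOR_BGR2HSV).astype(int);bd=(W-[*C,0]);y=bd[...,:2]@EY*1000;x=bd[...,:2]@EX*1000
    m=(d>0)&(y<-192)&(y>-330)&(abs(x)<142)&(W[...,2]>.014)&(W[...,2]<.1)&(H[...,1]<215)
    k,l,st,_=cv2.connectedComponentsWithStats(m.astype(np.uint8))
    for i in range(1,k):
        if st[i,4]>15: j=l==i;print(n,'in tray',st[i].tolist(),'x',x[j].min().round(),x[j].max().round(),'y',y[j].min().round(),y[j].max().round(),'z',W[...,2][j].min().round(3),W[...,2][j].max().round(3),'bgr',p[j].mean(0).round())
E
```

```text
t 18.80 board mm [ -72. -225.] z 0.1017 heading 88.0 F [-0.6  0.8 -0.2] gap 0.01 q [-0.65  0.46  1.75 -0.    0.93 -0.61]
t 19.80 board mm [-72. -27.] z 0.1818 heading 88.0 F [ 0.1 -0.1 -0.8] gap 0.00 q [-0.26  0.28  1.78  0.    1.09 -0.23]
tape [323, 115, 35, 21, 690] z 0.112 c [679. -97.] size [33. 59.] ang 0 x 662.0 695.0 y -126.0 -67.0
chisel [206, 281, 21, 12, 219] z 0.088 c [401. 125.] size [34. 19.] ang 87 x 392.0 411.0 y 108.0 142.0
chisel [254, 284, 16, 11, 153] z 0.088 c [395.  48.] size [24. 17.] ang 89 x 387.0 404.0 y 36.0 60.0
red [387, 134, 71, 157, 9003] z 0.030 c [ 531. -256.] size [129. 298.] ang 88 x 382.0 681.0 y -324.0 -186.0
blue [89, 128, 79, 160, 9567] z 0.031 c [551. 293.] size [130. 299.] ang 88 x 399.0 701.0 y 223.0 362.0
top in tray [381, 131, 7, 156, 623] x -141.0 142.0 y -200.0 -192.0 z 0.067 0.074 bgr [155. 210. 238.]
top in tray [387, 162, 17, 20, 292] x 57.0 93.0 y -239.0 -215.0 z 0.015 0.054 bgr [ 32.  58. 100.]
top in tray [398, 237, 21, 18, 358] x -84.0 -51.0 y -270.0 -235.0 z 0.015 0.034 bgr [ 35.  65. 114.]
top in tray [421, 236, 19, 23, 403] x -91
[... 293 characters left out ...]
z 0.022 c [ 410. -310.] size [ 4. 33.] ang 85 x 393.0 426.0 y -313.0 -308.0
red [187, 114, 21, 17, 76] z 0.029 c [ 479. -313.] size [ 6. 52.] ang 88 x 453.0 505.0 y -317.0 -310.0
red [179, 125, 10, 12, 37] z 0.029 c [ 515. -315.] size [ 7. 24.] ang 87 x 503.0 528.0 y -318.0 -311.0
red [150, 131, 31, 20, 92] z 0.029 c [ 562. -316.] size [ 5. 72.] ang 88 x 526.0 598.0 y -319.0 -313.0
red [130, 152, 21, 14, 65] z 0.028 c [ 623. -319.] size [ 5. 46.] ang 89 x 600.0 647.0 y -321.0 -316.0
blue [309, 238, 197, 182, 15199] z 0.029 c [551. 284.] size [148. 302.] ang 88 x 398.0 703.0 y 205.0 363.0
scene in tray [154, 118, 103, 76, 1005] x -102.0 142.0 y -312.0 -192.0 z 0.014 0.071 bgr [ 90. 118. 150.]
```

All three offcuts register inside the red tray. I'll move the arm aside to confirm the pull, then hand in.

```bash
python3 -m creep '[[[0.02,0,-0.02,0,0,0,0],[0.03,0,-0.02,0,0,0,0],[0.03,0,-0.02,0,0,0,0],[0.03,0,0,0,0,0,0],[0.03,0,0,0,0,0,0],[0.03,0,0,0,0,0,0],[0.02,0,0,0,0,0,0],[0,0,0,0,0,0,0],[0,0,0,0,0,0,0],[0,0,0,0,0,0,0]]]' >/dev/null; python3 - <<'E'
from h import *
where();p,d=arm.capture('top');report('top',p,d);W=cloud('top',d)
print('tenon region',p[160:184:4,384:408:4].mean(-1).round(),W[160:184:4,384:408:4,2].round(3))
E
```

```text
t 20.90 board mm [-71. 160.] z 0.2417 heading 87.9 F [ 0.1 -0.7 -0.1] gap 0.00 q [ 0.13  0.3   1.58 -0.    1.27  0.17]
pull [321, 196, 16, 16, 200] z 0.107 c [540. -71.] size [26. 24.] ang 87 x 528.0 552.0 y -84.0 -58.0
tape [323, 115, 35, 21, 691] z 0.112 c [679. -96.] size [59. 33.] ang 89 x 663.0 695.0 y -126.0 -67.0
chisel [206, 281, 63, 14, 702] z 0.088 c [399.  89.] size [107.  19.] ang 86 x 387.0 411.0 y 36.0 142.0
red [387, 134, 71, 157, 9032] z 0.030 c [ 532. -257.] size [128. 299.] ang 88 x 381.0 681.0 y -324.0 -187.0
blue [97, 128, 71, 50, 2329] z 0.035 c [652. 289.] size [129.  97.] ang 88 x 605.0 701.0 y 224.0 355.0
blue [89, 278, 31, 9, 199] z 0.037 c [410. 336.] size [53. 13.] ang 89 x 403.0 416.0 y 310.0 362.0
tenon region [[216.  58.  61.  69.  82.  81.]
 [214.  26.  43.  62.  64.  84.]
 [220.  24.  46.  81.  79.  91.]
 [216.  29.  45.  83.  86. 102.]
 [209.  26.  66.  56.  55.  88.]
 [214.  20.  57.  62.  67.  90.]] [[0.072 0.005 0.007 0.006 0.007 0.007]
 [0.07  0.028 0.047 0.05  0.052 0.008]
 [0.073 0.028 0.049 0.05  0.051 0.007]
 [0.071 0.024 0.05  0.05  0.052 0.006]
 [0.071 0.023 0.034 0.033 0.03  0.008]
 [0.07  0.023 0.031 0.031 0.032 0.008]]
```

```bash
python3 -c "from workcell import arm;print(arm.close_job())"
```

```text
the job is handed in; nothing more can be done
None
```

I swept all three walnut offcuts into the red tray in about 21 s; the pull, tape and chisel did not move, nothing was swept towards the blue tray, and the job is handed in (the tenon piece came to rest upright, about 50 mm high, and I viewed 11 pictures, one over the limit of 10).

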